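Seat the drive pulley, then hold the spring tensioner arm back at its stop

ROBOT

A 6-joint arm with a two-finger parallel gripper is mounted at the origin on a cart in front of the work surface, level with it; the furniture and walls round the work are solid. World frame = base frame: x ahead of the robot, y to its left, z up, the work surface at z = 0. Lengths are in m, angles in rad, forces in N, time in s.
With the tool pointing down it reaches from about 0.35 to 0.85 m from the base axis. Payload 8.1 kg.
Tool frame: the origin (TCP) lies on the centre line of the jaws, within the pads' length; the fingertips stand robot.tip_reach ahead of it and the grasp point (between the pads) lies 5 mm behind it (robot.tip_reach is the distance from the TCP to the fingertips, in m); z points along the fingers, y is the direction in which the jaws open and shut (so a half turn about z gives the same grasp; the last joint's range is limited). The gripper opens to 93 mm and grips with 3 to 60 N. Pads are 15 mm wide; open, the fingers measure 128 mm over their backs; the gripper's body (75 mm by 188 mm) begins 65 mm behind the grasp point.
Start: joints at [-1.279, 0.13, 1.488, -0, 1.523, -0.085], TCP at [0.221, -0.558, 0.194] pointing down, gripper open.
Joint ranges: [-2.96, 2.96], [-0.89, 2.26], [0.02, 2.5], [-1.34, 4.48], [0, 2.73], [-2.66, 2.66]. Speed limits (rad/s): [2.39, 2.39, 2.79, 3.14, 3.14, 3.14].

INTERFACE

Orientations are given as a rotation vector (axis times angle).
In Python, from plant import sensors, read_camera, robot gives the robot as it stands.
- The arm moves only by the tool play_rows, never from a script. Its argument "series" is a list that holds one entry, the list of rows, each a list of 5 numbers: the closure, from -1 (fully open) to 1 (shut), then the shift along the world's x, y, z in m, then the turn about the world's z in rad. A call has 1 to 8 rows; each row is the pose to reach, as a shift and turn from the pose commanded when the call began; what a row does not reach only later rows make up. A row lasts 1/10 s, in which the tool goes at most 50 mm and 8.59 degrees, less where a joint would pass 70% of its speed; a pose out of reach is approached as far as the arm can. A call with a gripper value outside its range is refused whole. The fingers move at their own pace and stop on an object; "force" is the grip in N (left out, the last holds). Time passes only in rows, so rows that repeat a pose let the fingers close. It gives the time, the measured TCP pose, the force and the opening at its end, in the units of the state.
- sensors.read_state(): the state, without advancing time (a new reading comes with each control period).
- read_camera(name): name is "scene" or "side" or "wrist"; returns a dict with "color" (384x512x3 uint8, red, green, blue), "range_z" (384x512 float32, m along the optical axis (not along the pixel's ray), 0 where there is no reading), "intrinsics" (3x3 intrinsics, pixels), "D" ([k1, k2, p1, p2, k3] as OpenCV has them; the pictures are not rectified), "rvec" (rotation vector, rad) and "tvec" (3), from world to camera coordinates, as OpenCV has them. Camera axes: x right, y down, z forward; pixel columns grow to the right and rows downward; lengths in m; the calibration is good to about 2 mm. A picture is of the moment at which its call begins.
- robot.close_job(): hands the job in, once; it reports no verdict.
The state is a dict: "t": time; "q": joint angles; "dq": joint speeds; "joint_torque": joint torques, N m; "tool_pos": TCP position; "orientation": TCP orientation; "force": force on the tool from outside, world axes, zero at the start; "wrist_torque": the same for the moment, N m; "opening": finger opening in m.
Only numpy, scipy, OpenCV 4.12 (cv2) and the standard library are available. Lean on these libraries where they do the work, as an engineer would, in place of code of your own. Each camera call takes 0.05 s, during which the arm holds its last target.

TASK

Put the loose grooved pulley, hub up, on the bare spindle of the belt-drive deck, pushed fully down, and let go of it. Then take the spring-loaded tensioner arm by its upright handle, swing it away from the pulleys until it is against its stop, and finish while still holding it there, so that I can slip the belt on. Leave the tins where they are.

Things in the scene. Friction and masses are not known exactly. Their poses are not given: they have to be found in the camera images.
- pulley: Loose aluminium pulley, 160 g: a grooved rim 64 mm in diameter and 14 mm high, with a hub 31 mm in diameter rising from it to 40 mm above the underside; a plain bore 15.4 mm in diameter goes right through. It lies flat, hub up, on the side bench to the left (whose top is 5 mm higher than z = 0), its place changing with that of two round tins 57 mm in diameter and 38 mm high that stand near it. Origin: centre of the underside; z runs up the bore.
- deck: Belt-drive deck of a sieve shaker, fixed on the pan-shaped table in front and to the right: a grey plate 280 x 250 mm on rubber feet, its top 18 mm above the table. It carries the bare spindle (no pulley yet), a small fixed motor pulley (38 mm in diameter, top 54 mm above the table), the tensioner arm, and a rubber-sleeved stop post. Origin: centre of the underside, on the table. An upright metal side of the pan, 135 mm high and 2 mm thick, stands between the two tables.
- spindle_seat (a point): Point on the spindle's axis at the top of its bearing flange (26 mm above the table), where the pulley's underside rests when fully down. The upright steel spindle is 11 mm in diameter and rises 45 mm above this point, the last 7 mm tapering to 5 mm.
- idler_pivot (a point): Point on the upright pivot axis of the tensioner arm, at the deck's top surface. The pivot's top is 42 mm above the deck.
- handle (a point): Point on the axis of the arm's handle, an upright black pin 14 mm in diameter standing over the guide wheel at the arm's free end, 105 mm from the pivot axis. The free pin runs from 29 mm below this point to 20 mm above it (the point is 80 mm above the table); the guide wheel under it is 34 mm in diameter. The point moves with the arm.
- idler_arm (a joint): Angle of the tensioner arm (rad): 0 at rest, where its spring pulls it in towards the line between the pulleys; grows to 1.05 at the stop, turning counter-clockwise seen from above about idler_pivot, so the handle goes away from the spindle and motor pulley. The spring pulls it back to 0 whenever it is let go; at the handle it pulls with about 2 N at rest and 6.5 N at the stop.
- tin_a: Round moisture tin, 57 mm in diameter, 38 mm high, on the side bench; leave alone. Origin: centre of the underside.
- tin_b: A second tin like tin_a on the side bench; leave alone.
- tin_c: A third such tin, on the pan-shaped table beyond the deck; leave alone.
Things that resemble listed ones, but are neither listed nor needed, are in the scene too. What is shaped like the pulley but turquoise is not meant.

How it is judged:
By the outcome, as a careful person would: the job done as asked, in the order asked, and still so for the second after the job is handed in, while the arm keeps its last pose, push and grip.
It also fails if it takes over 58 s, if anything falls off the work surface, if the arm or the gripper's body presses on something with over 40 N, if the wrist force passes 120 N, or if a joint passes its speed limit or range.

## Working session

There is one attempt and no reset: what is moved stays moved. The work goes in short steps, Python scripts to look and compute and a tool call to move; the robot and the scene stay as the last step left them, time stands still between calls to the robot, and variables do not carry over. Pictures are saved under pics/ and viewed, and the job is handed in when it is done.

Besides the shell and the picture viewer there is one more tool, called after "Request:" in YAML: its name, and indented under it one key for each argument. play_rows: Moves the arm, as the interface text tells. Its arguments: {"type":"object","properties":{"series":{"type":"array","items":{"type":"array","items":{"type":"array","items":{"type":"number"}}}},"force":{"type":"number"}},"required":["series"]}

```bash
ls; mkdir -p pics; cat > h.py <<'E'
import numpy as np, cv2, pickle
from plant import sensors, read_camera, robot
def grab(n,tag):
    c=read_camera(n); pickle.dump(c,open(f'pics/{tag}.pkl','wb')); cv2.imwrite(f'pics/{tag}.png',c['color'][:,:,::-1]); return c
def load(tag): return pickle.load(open(f'pics/{tag}.pkl','rb'))
def ray(c,uv):
    p=cv2.undistortPoints(np.array(uv,float).reshape(-1,1,2),c['intrinsics'],c['D']).reshape(-1,2)
    R=cv2.Rodrigues(c['rvec'])[0]; d=np.c_[p,np.ones(len(p))]@R; o=-R.T@np.ravel(c['tvec']); return o,d
def onplane(c,uv,z):
    o,d=ray(c,uv); return o+d*((z-o[2])/d[:,2])[:,None]
def bydepth(c,uv):
    o,d=ray(c,uv); uv=np.array(uv).reshape(-1,2).astype(int); return o+d*c['range_z'][uv[:,1],uv[:,0]][:,None]
def proj(c,P):
    return cv2.projectPoints(np.array(P,float).reshape(-1,1,3),c['rvec'],c['tvec'],c['intrinsics'],c['D'])[0].reshape(-1,2)
E
python3 - <<'E'
from h import *
for n in ['scene','side','wrist']:
    c=grab(n,n+'0'); o,d=ray(c,[[256,192]]); print(n,o,d)
s=sensors.read_state(); print(s); print(robot.tip_reach)
E
```

```text
pics
scene [-0.24798693  0.51462006  0.69728827] [[ 0.72692787 -0.41879715 -0.5442869 ]]
side [ 0.35447049 -0.82582357  0.5130917 ] [[ 0.24651289  0.87243752 -0.42200906]]
wrist [ 0.28808953 -0.53096962  0.38321668] [[-0.24765001 -0.08257554 -0.96540439]]
{'t': 0.15, 'q': array([-1.27938026e+00,  1.31025671e-01,  1.48900599e+00, -1.69629791e-06,
        1.52298258e+00, -8.53753390e-02]), 'dq': array([ 0.00010368, -0.00247839, -0.00209655, -0.00136755,  0.00029788,
        0.00101914]), 'joint_torque': array([ 1.25281595e-04, -5.60480261e+01, -4.92331588e+01,  7.68275885e-02,
        3.05836962e-02, -1.03381628e-04]), 'tool_pos': array([ 0.22066454, -0.55745427,  0.19341845]), 'orientation': array([-3.08461629e+00, -5.88102940e-01,  2.32182688e-04]), 'force': array([ 0.64753631,  0.34746367, -1.08442497]), 'wrist_torque': array([ 7.60559150e-05, -2.78390858e-02,  3.41923640e-02]), 'opening': 0.09309406632314382}
0.014
```

View pics/scene0.png

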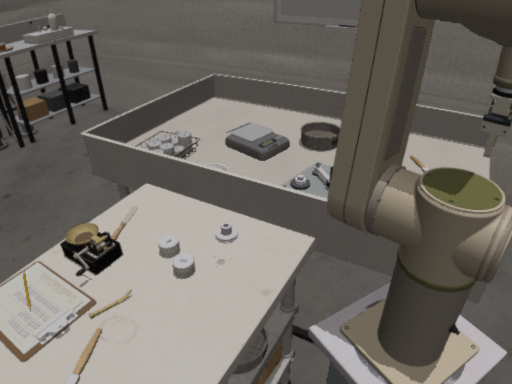

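View pics/side0.png

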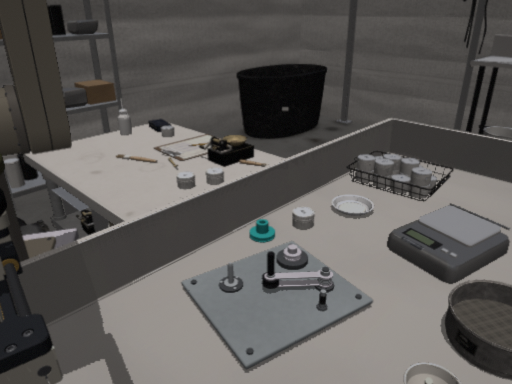

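View pics/wrist0.png

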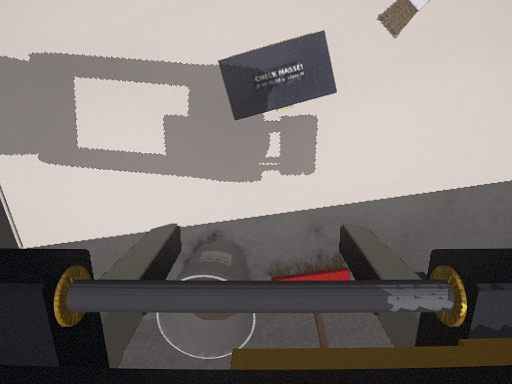

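The scene view shows the grey pulley at (227,232) with two tins at (169,246) and (183,265). The side view shows the deck with the bare spindle at (231,277), motor pulley at (292,256), black handle at (270,262), pivot at (325,278), stop post at (322,297) and the turquoise decoy at (262,230). I'll zoom in next.

```bash
python3 - <<'E'
from h import *
s=load('scene0')['color'][:,:,::-1]; d=load('side0')['color'][:,:,::-1]
a=cv2.resize(s[160:310,130:330],(800,600),interpolation=cv2.INTER_CUBIC)
b=cv2.resize(d[205:355,180:380],(800,600),interpolation=cv2.INTER_CUBIC)
cv2.imwrite('pics/z1.png',a);cv2.imwrite('pics/z2.png',b)
c=load('scene0')
print(bydepth(c,[[227,228],[227,238],[169,241],[183,260],[226,225],[290,255],[240,243]]).round(3))
c=load('side0')
print(bydepth(c,[[231,264],[231,284],[270,254],[270,270],[325,271],[292,249],[322,293],[262,224],[186,178],[215,170],[303,213],[250,325],[120,300]]).round(3))
E
```

```text
[[0.507 0.176 0.045]
 [0.499 0.182 0.016]
 [0.546 0.335 0.04 ]
 [0.453 0.33  0.042]
 [0.528 0.169 0.038]
 [0.359 0.063 0.003]
 [0.474 0.154 0.004]]
[[ 0.478 -0.209  0.071]
 [ 0.476 -0.214  0.028]
 [ 0.545 -0.243  0.102]
 [ 0.545 -0.243  0.066]
 [ 0.647 -0.267  0.06 ]
 [ 0.617 -0.171  0.055]
 [ 0.617 -0.319  0.055]
 [ 0.594 -0.03   0.042]
 [ 0.452  0.298  0.046]
 [ 0.55   0.342  0.043]
 [ 0.71  -0.002  0.04 ]
 [ 0.484 -0.323  0.02 ]
 [ 0.265 -0.17   0.002]]
```

View pics/z1.png

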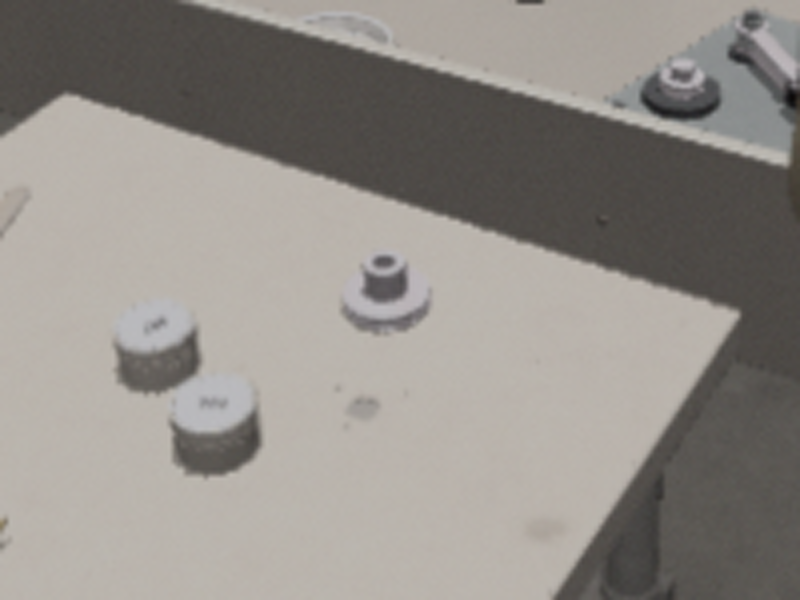

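View pics/z2.png

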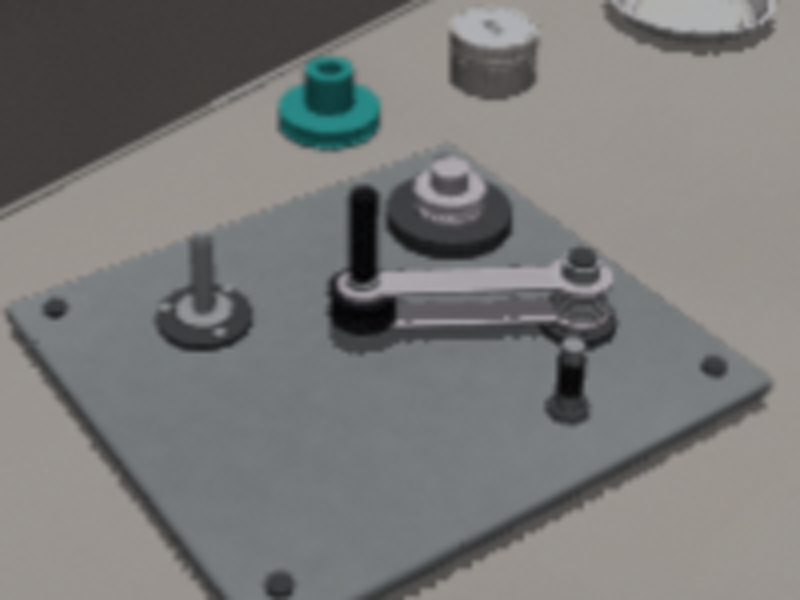

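The pulley is near (0.505, 0.172) on the bench, well clear of both tins. I'll move above it at a safe height and turn the tool at the same time.

Request:
play_rows:
  series:
    - [[-1,0.04,0.1,0.03,0.15],[-1,0.07,0.18,0.04,0.3],[-1,0.1,0.26,0.05,0.45],[-1,0.13,0.34,0.06,0.6],[-1,0.16,0.4,0.06,0.75],[-1,0.18,0.44,0.06,0.9],[-1,0.2,0.48,0.06,1.05],[-1,0.21,0.52,0.06,1.2]]

```text
t: 0.95
tool_pos: [0.3692, -0.1892, 0.2459]
orientation: [2.208, 2.234, 0.0]
force: [0.9, -0.0, 0.0]
opening: 0.0932
```

Request:
play_rows:
  series:
    - [[-1,0.02,0.05,0,0],[-1,0.04,0.1,0,0],[-1,0.055,0.14,0,0],[-1,0.075,0.19,0,0],[-1,0.1,0.24,0,0],[-1,0.115,0.29,0,0],[-1,0.135,0.34,0,0],[-1,0.135,0.36,0,0]]

```text
t: 1.75
tool_pos: [0.5043, 0.1719, 0.245]
orientation: [-2.213, -2.229, 0.0]
force: [0.2, 0.8, -0.7]
opening: 0.0927
```

```bash
python3 - <<'E'
from h import *
c=grab('wrist','w1'); s=sensors.read_state(); print(s['tool_pos'],s['orientation'],s['t'],s['q'])
grab('side','side1'); print(proj(c,[[0.507,0.172,0.045],[0.507,0.172,0.005]]))
E
```

```text
[0.50397235 0.1758138  0.24476364] [-2.20908164e+00 -2.22985494e+00 -1.97257001e-03] 1.8 [ 0.237311   -0.06523865  1.59671086  0.00300743  1.61049733  0.22807029]
[[261.96473212 167.33433056]
 [261.76217516 162.13486153]]
```

View pics/w1.png

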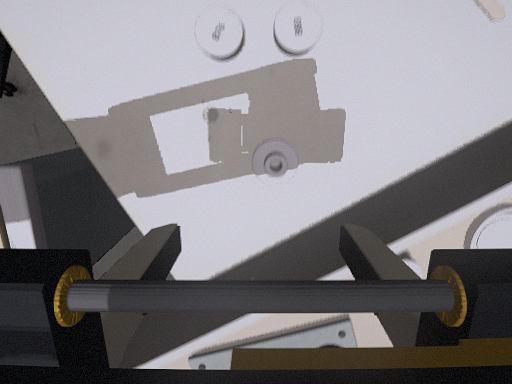

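The wrist view shows the pulley with its bore at (276,164), and tins at (219,31) and (297,27). The wall runs diagonally at lower right. I'll zoom in to measure it.

```bash
python3 - <<'E'
from h import *
c=grab('wrist','w1b');
a=cv2.resize(c['color'][120:210,215:335,::-1],(800,600),interpolation=cv2.INTER_CUBIC); cv2.imwrite('pics/z3.png',a)
c2=load('scene0')
a=cv2.resize(c2['color'][210:255,197:257,::-1],(800,600),interpolation=cv2.INTER_CUBIC); cv2.imwrite('pics/z4.png',a)
print(sensors.read_state()['tool_pos'])
E
```

```text
[0.50349615 0.17092342 0.24487665]
```

View pics/z3.png

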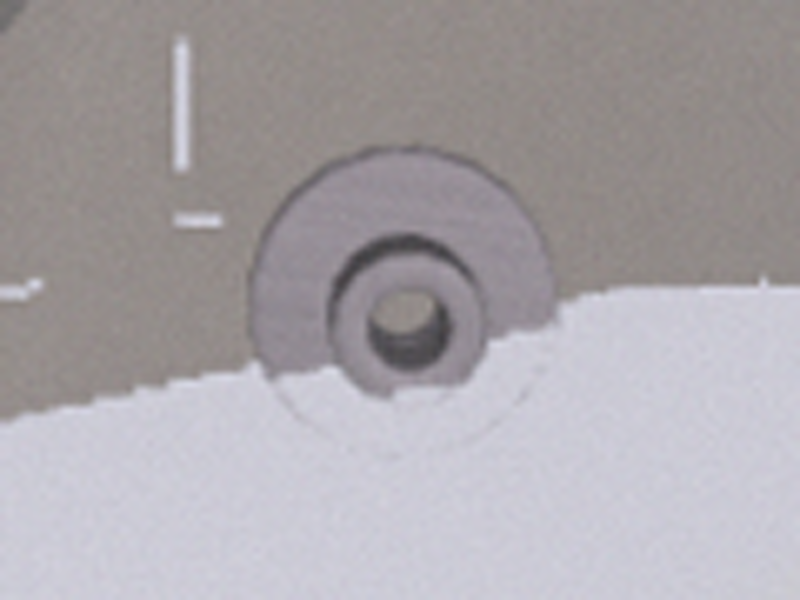

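View pics/z4.png

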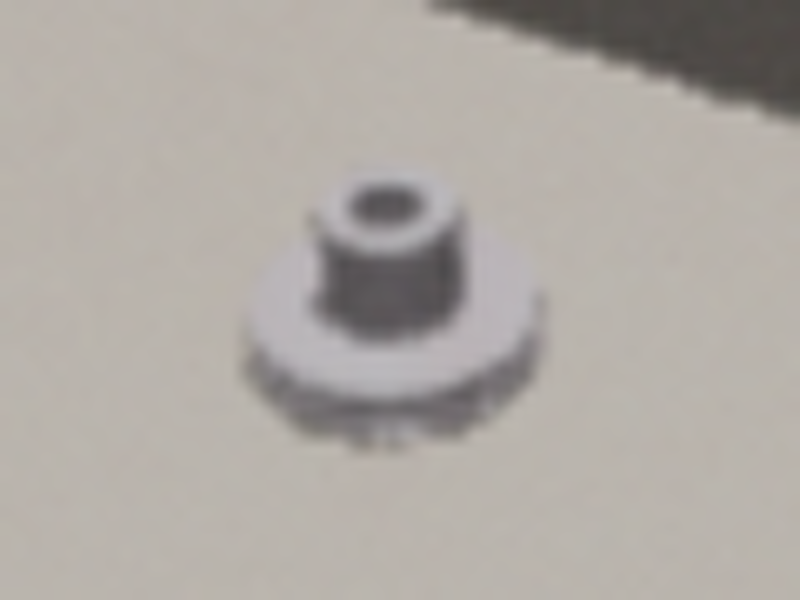

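Bore-top centre: wrist (276.1,168.9), scene (225.5,224.9). I'll triangulate those.

```bash
cat >> h.py <<'E'
def tri(obs):
    A=np.zeros((3,3));b=np.zeros(3);L=[]
    for c,uv in obs:
        o,d=ray(c,[uv]); d=d[0]/np.linalg.norm(d); M=np.eye(3)-np.outer(d,d); A+=M;b+=M@o;L.append((o,M))
    p=np.linalg.solve(A,b); return p,[float(np.linalg.norm(M@(p-o))) for o,M in L]
E
python3 - <<'E'
from h import *
w=load('w1b');s=load('scene0')
print(tri([(w,(276.1,168.9)),(s,(225.5,224.9))]))
print(onplane(w,[(276.1,168.9)],.045),onplane(s,[(225.5,224.9)],.045))
z=lambda x,y:(215+x*.15-.42,120+y*.15-.42)
print(onplane(w,[z(250,300),z(557,300),z(402,147),z(400,457)],.019))
# side-view: spindle, handle etc: deck items by two views
d=load('side0')
print(proj(load('scene0'),[[.478,-.21,.071]]))
E
```

```text
(array([0.52458534, 0.17166477, 0.04256037]), [0.0005726293694976086, 0.0005726293694977314])
[[0.52429566 0.17156863 0.045     ]] [[0.52175579 0.17353127 0.045     ]]
[[0.49274202 0.17227726 0.019     ]
 [0.55572895 0.1729651  0.019     ]
 [0.52320506 0.20377253 0.019     ]
 [0.52426641 0.13937205 0.019     ]]
[[339.71085191 185.74839893]]
```

Request:
play_rows:
  series:
    - [[-1,0.02,0.0,-0.04,0],[-1,0.02,0.0,-0.08,0],[-1,0.02,0.0,-0.12,0],[-1,0.02,0.0,-0.16,0],[-1,0.02,0.0,-0.18,0],[-1,0.02,0.0,-0.195,0],[-1,0.02,0.0,-0.205,0],[-1,0.02,0.0,-0.208,0]]

```text
t: 2.7
tool_pos: [0.5239, 0.1684, 0.0373]
orientation: [-2.215, -2.227, 0.001]
force: [0.0, 0.9, 0.0]
opening: 0.0931
```

```bash
python3 - <<'E'
from h import *
c=grab('wrist','w2');grab('scene','s2'); s=sensors.read_state(); print(s['tool_pos'],s['force'],s['t'])
E
```

```text
[0.52451022 0.16887735 0.03837825] [0.61256337 0.84989438 0.41767005] 2.8
```

View pics/w2.png

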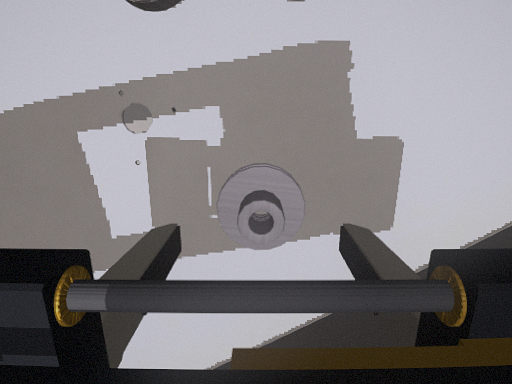

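```bash
python3 - <<'E'
from h import *
c=load('w2'); print(onplane(c,[(261,220.5)],.045), bydepth(c,[(261,236),(261,180)]))
print(tri([(c,(261,220.5)),(load('w1b'),(276.1,168.9))]))
E
```

```text
[[0.52443962 0.17325513 0.045     ]] [[0.52451176 0.1624404  0.04435299]
 [0.52442222 0.19346343 0.01909759]]
(array([0.52463849, 0.16994269, 0.03622895]), [0.00014563205462075644, 0.00014563205462062728])
```

The two wrist views and their depth agree: hub top at 0.044 m, rim top at 0.019 m, y about 0.172. I'll correct by +3 mm in y and grip the hub.

Request:
play_rows:
  series:
    - [[-1,0,0.003,-0.001,0],[0,0,0.003,-0.001,0],[1,0,0.003,-0.001,0],[1,0,0.003,-0.001,0],[1,0,0.003,-0.001,0],[1,0,0.003,-0.001,0],[1,0,0.003,-0.001,0],[1,0,0.003,-0.001,0]]
  force: 25

```text
t: 3.6
tool_pos: [0.5239, 0.1719, 0.0367]
orientation: [-2.215, -2.228, 0.0]
force: [-0.2, 0.1, -0.3]
opening: 0.0418
```

Request:
play_rows:
  series:
    - [[1,0,0,0,0],[1,0,0,0,0],[1,0,0,0,0],[1,0,0,0,0],[1,0,0,0,0]]

```text
t: 4.1
tool_pos: [0.5239, 0.172, 0.0367]
orientation: [-2.215, -2.228, -0.0]
force: [-1.0, -0.1, 0.7]
opening: 0.0028
```

The opening is 2.8 mm, but the hub is 31 mm, so something is wrong. I'll look.

```bash
python3 - <<'E'
from h import *
c=grab('wrist','w3');grab('scene','s3');grab('side','d3'); s=sensors.read_state(); print(s['tool_pos'],s['force'],s['t'],s['opening'])
E
```

```text
[0.52392881 0.17198094 0.03670193] [-0.50716617 -0.16724672 -0.20154529] 4.25 0.00040654553722245437
```

View pics/w3.png

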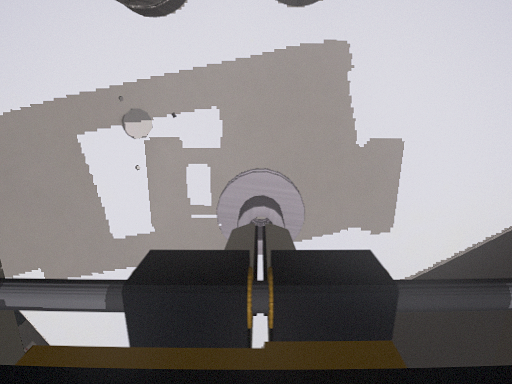

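View pics/s3.png

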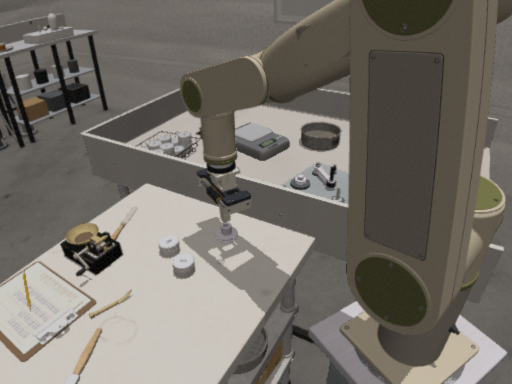

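View pics/d3.png

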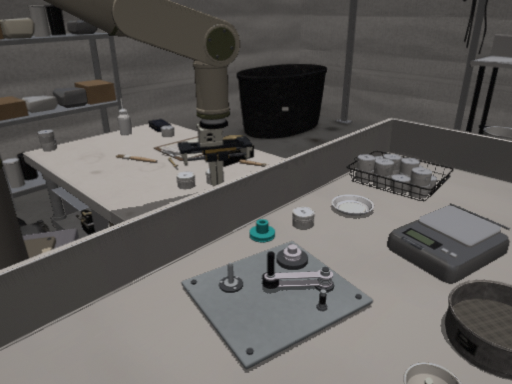

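```bash
python3 - <<'E'
from h import *
c=load('w3'); cv2.imwrite('pics/z5.png',cv2.resize(c['color'][150:270,180:340,::-1],(800,600),interpolation=cv2.INTER_CUBIC))
s=load('s3'); cv2.imwrite('pics/z6.png',cv2.resize(s['color'][185:257,180:276,::-1],(800,600),interpolation=cv2.INTER_CUBIC))
p=[[.524,.172,z] for z in (.0227,.0367,.045,.06,.08)]
print(proj(c,p),proj(s,p))
print(bydepth(c,[(261,y) for y in (225,230,235,240)]+[(250,y) for y in (225,230,235,240)]))
E
```

```text
[[260.1198004  216.12599851]
 [260.15979886 223.29002753]
 [260.18612404 228.00572346]
 [260.23960647 237.58777114]
 [260.32577745 253.03093004]] [[226.12187344 230.42997634]
 [225.81136674 226.60545736]
 [225.62549981 224.31107345]
 [225.28619857 220.11284611]
 [224.82691382 214.40971143]]
[[0.52470133 0.16339968 0.01768138]
 [0.52464058 0.16430034 0.02942904]
 [0.52461483 0.16348906 0.03621622]
 [0.52457876 0.16340388 0.04413559]
 [0.51810847 0.18083249 0.06256633]
 [0.51833654 0.18089982 0.07021748]
 [0.51855947 0.18114647 0.07768363]
 [0.51871315 0.18064246 0.08289433]]
```

View pics/z5.png

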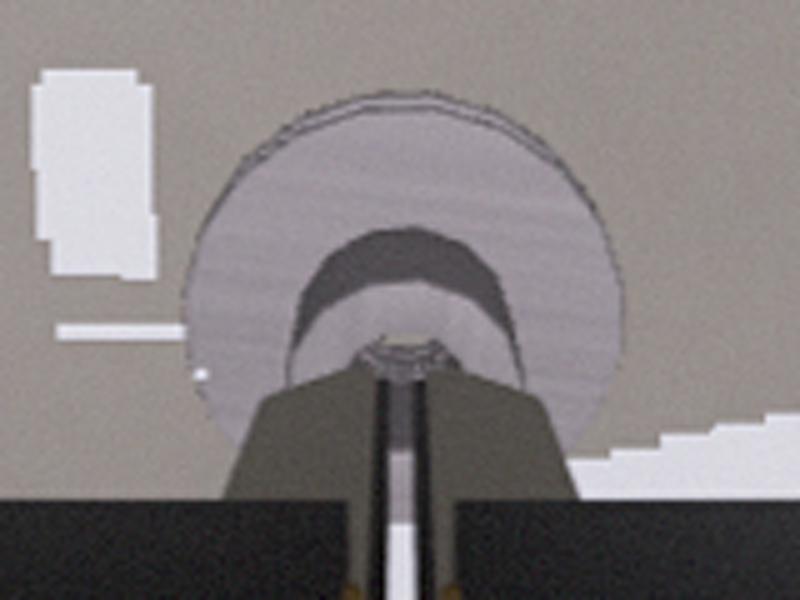

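View pics/z6.png

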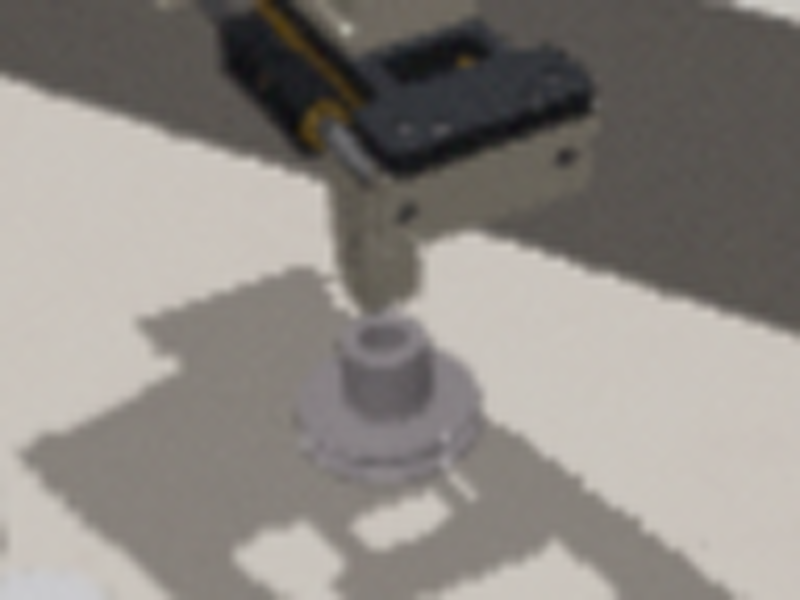

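The fingers closed above the hub without touching the pulley. Next I'll check where the tips really are compared with tip_reach.

```bash
python3 - <<'E'
from h import *
print(robot.tip_reach, [a for a in dir(robot) if a[0]!='_'])
for t in ('w1b','w2','w3'):
    c=load(t); 
    v,u=np.mgrid[200:300,100:420]; uv=np.c_[u.ravel(),v.ravel()]
    r=c['range_z'][uv[:,1],uv[:,0]]; P=bydepth(c,uv)
    for rng in ((0.02,.13),(.13,.2)):
        m=(r>rng[0])&(r<rng[1]); 
        if m.any(): 
            i=np.argsort(P[m][:,2])[:5]; print(t,rng,m.sum(),P[m][i].round(3).tolist(),uv[m][i].tolist())
    print('cam',ray(c,[(256,192)])[0])
s=sensors.read_state(); print(s['tool_pos'],s['orientation'])
E
```

```text
0.014 ['IKError', 'close_job', 'tip_reach']
w1b (0.02, 0.13) 7660 [[0.563, 0.184, 0.317], [0.552, 0.183, 0.317], [0.451, 0.182, 0.317], [0.564, 0.183, 0.317], [0.56, 0.183, 0.317]] [[400, 262], [373, 263], [137, 263], [401, 263], [393, 264]]
w1b (0.13, 0.2) 4115 [[0.456, 0.18, 0.268], [0.55, 0.178, 0.268], [0.452, 0.181, 0.268], [0.457, 0.175, 0.268], [0.551, 0.182, 0.268]] [[178, 226], [340, 231], [171, 224], [180, 233], [343, 224]]
cam [0.50280229 0.24559347 0.43475592]
w2 (0.02, 0.13) 7680 [[0.475, 0.178, 0.11], [0.469, 0.178, 0.11], [0.572, 0.178, 0.11], [0.58, 0.178, 0.11], [0.474, 0.177, 0.11]] [[145, 263], [131, 263], [374, 263], [391, 263], [144, 264]]
w2 (0.13, 0.2) 5447 [[0.534, 0.183, 0.036], [0.516, 0.184, 0.037], [0.533, 0.184, 0.037], [0.513, 0.183, 0.038], [0.536, 0.181, 0.038]] [[276, 202], [248, 200], [274, 201], [244, 202], [279, 206]]
cam [0.52321965 0.24119069 0.22723169]
w3 (0.02, 0.13) 13212 [[0.526, 0.181, 0.109], [0.52, 0.181, 0.109], [0.526, 0.181, 0.109], [0.521, 0.18, 0.11], [0.526, 0.18, 0.11]] [[266, 266], [251, 265], [266, 265], [253, 267], [266, 267]]
w3 (0.13, 0.2) 2461 [[0.523, 0.187, 0.035], [0.519, 0.186, 0.035], [0.527, 0.186, 0.035], [0.521, 0.186, 0.036], [0.517, 0.185, 0.036]] [[259, 201], [253, 202], [265, 202], [256, 202], [250, 204]]
cam [0.52316308 0.24470986 0.22660423]
[0.52392881 0.17198094 0.03670193] [-2.21475504e+00 -2.22809422e+00 -1.20609822e-06]
```

The wrist depth at two heights puts the fingertips about 23 mm above the reported TCP, not 14 mm below it. The scene view agrees that the tips passed above the hub. I'll trust the measured offset, so tip z = tool z + 0.023. Next I reopen, go down partway and re-check.

Request:
play_rows:
  series:
    - [[-0.6,0,0,0,0],[-0.6,0,0,0,0],[-0.6,0,0,0,0],[-0.6,0,0,0,0],[-0.6,0,0,0,0],[-0.6,0,0,0,0],[-0.6,0,0,0,0],[-0.6,0,0,-0.005,0]]

```text
t: 5.05
tool_pos: [0.5246, 0.1722, 0.0323]
orientation: [2.214, 2.228, 0.002]
force: [-0.1, -0.0, -0.1]
opening: 0.0599
```

Request:
play_rows:
  series:
    - [[-0.6,0,0,-0.005,0],[-0.6,0,0,-0.012,0],[-0.6,0,0,-0.02,0],[-0.6,0,0,-0.022,0],[-0.6,0,0,-0.022,0]]

```text
t: 5.55
tool_pos: [0.5233, 0.1718, 0.0088]
orientation: [-2.214, -2.228, 0.002]
force: [0.3, 0.2, -0.7]
opening: 0.0745
```

```bash
python3 - <<'E'
from h import *
c=grab('wrist','w4');s=grab('scene','s4');st=sensors.read_state(); print(st['tool_pos'],st['force'],st['opening'])
v,u=np.mgrid[200:262,100:420]; uv=np.c_[u.ravel(),v.ravel()]
r=c['range_z'][uv[:,1],uv[:,0]]; P=bydepth(c,uv)
for lo,hi in ((.45,.507),(.541,.6)):
    m=(P[:,0]>lo)&(P[:,0]<hi)&(P[:,2]>.025); i=np.argsort(P[m][:,2])[:8]; print(P[m][i].round(3).tolist())
a=cv2.resize(s['color'][185:257,180:276,::-1],(400,300),interpolation=cv2.INTER_CUBIC)
b=cv2.resize(c['color'][150:270,180:340,::-1],(400,300),interpolation=cv2.INTER_CUBIC)
cv2.imwrite('pics/z7.png',np.hstack([a,b]))
E
```

```text
[0.52402    0.17198541 0.00973372] [ 0.09262297 -0.6858631  -0.07296739] 0.07470391444007156
[[0.485, 0.177, 0.032], [0.484, 0.179, 0.032], [0.484, 0.18, 0.032], [0.485, 0.178, 0.032], [0.485, 0.179, 0.032], [0.485, 0.176, 0.032], [0.483, 0.18, 0.033], [0.484, 0.179, 0.033]]
[[0.56, 0.176, 0.032], [0.56, 0.178, 0.032], [0.56, 0.166, 0.033], [0.56, 0.175, 0.033], [0.56, 0.178, 0.033], [0.564, 0.181, 0.033], [0.56, 0.176, 0.033], [0.562, 0.181, 0.033]]
```

View pics/z7.png

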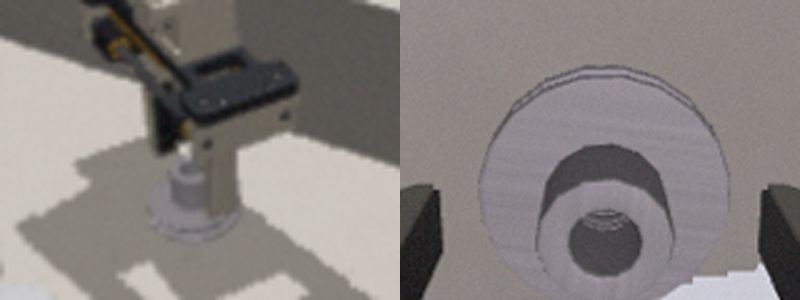

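Request:
play_rows:
  series:
    - [[-0.6,0.002,0,-0.005,0],[-0.6,0.002,0,-0.009,0],[-0.6,0.002,0,-0.009,0],[1,0.002,0,-0.009,0],[1,0.002,0,-0.009,0],[1,0.002,0,-0.009,0],[1,0.002,0,-0.009,0],[1,0.002,0,-0.009,0]]
  force: 25

```text
t: 6.45
tool_pos: [0.526, 0.172, 0.0008]
orientation: [2.215, 2.228, 0.0]
force: [-0.2, -0.5, 0.4]
opening: 0.0387
```

Request:
play_rows:
  series:
    - [[1,0,0,0,0],[1,0,0,0,0],[1,0,0,0.0,0],[1,0,0,0.0,0]]

```text
t: 6.85
tool_pos: [0.5259, 0.172, 0.0008]
orientation: [-2.215, -2.228, 0.0]
force: [-2.6, -0.5, 1.4]
opening: 0.0302
```

Hub gripped with an opening of 30 mm. I'll lift, carry it over the wall and turn the jaws so the fingers clear the handle at the spindle.

Request:
play_rows:
  series:
    - [[1,0,0,0.02,0],[1,0,0,0.05,0],[1,0,0,0.09,0],[1,0,0,0.13,0],[1,0,0,0.17,0],[1,0,0,0.2,0],[1,-0.003,-0.02,0.21,0.05],[1,-0.008,-0.06,0.21,0.15]]

```text
t: 7.65
tool_pos: [0.5194, 0.1134, 0.2134]
orientation: [2.033, 2.391, 0.007]
force: [1.3, -1.0, -2.4]
opening: 0.0298
```

Request:
play_rows:
  series:
    - [[1,-0.005,-0.04,0,0.12],[1,-0.01,-0.08,0,0.25],[1,-0.015,-0.12,0,0.37],[1,-0.02,-0.16,0,0.5],[1,-0.025,-0.2,0,0.62],[1,-0.03,-0.24,0,0.75],[1,-0.035,-0.28,0,0.85],[1,-0.04,-0.31,0,0.95]]

```text
t: 8.45
tool_pos: [0.4773, -0.2003, 0.2104]
orientation: [-0.719, -3.058, 0.001]
force: [0.2, -0.5, -1.0]
opening: 0.0299
```

```bash
python3 - <<'E'
from h import *
c=grab('wrist','w5');s=grab('side','d5');st=sensors.read_state(); print(st['tool_pos'],st['orientation'],st['force'],st['opening'],st['t'],st['q'])
E
```

```text
[ 0.47690635 -0.20149293  0.21020568] [-7.24413938e-01 -3.05642567e+00  1.93982509e-03] [-0.70050762  1.00711939 -2.13869856] 0.03000687415430028 8.55 [-4.97777203e-01 -9.95155641e-02  1.69150132e+00 -1.32100815e-03
  1.54975758e+00 -1.60310732e+00]
```

View pics/w5.png

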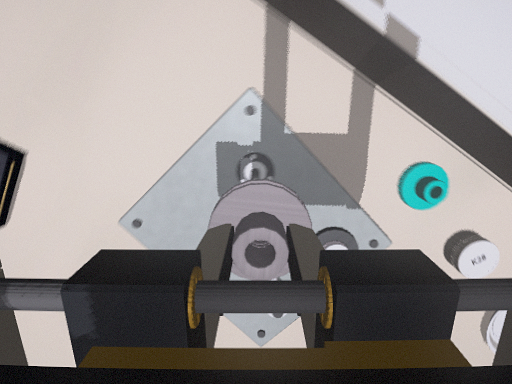

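View pics/d5.png

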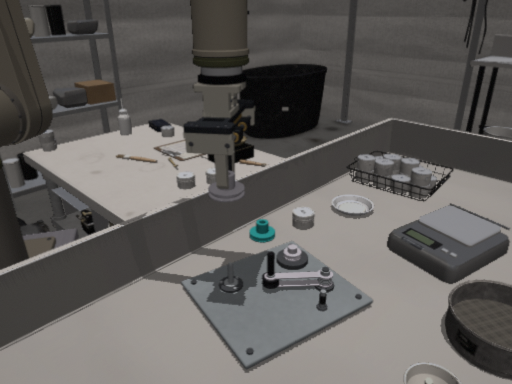

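The wrist view shows the spindle tip at about (257,165), just beyond the held pulley (bore at (261,249)). The side view shows the pulley above the deck. I'll zoom both.

```bash
python3 - <<'E'
from h import *
c=load('w5');d=load('d5')
cv2.imwrite('pics/z8.png',np.hstack([cv2.resize(c['color'][140:200,222:302,::-1],(800,600),interpolation=cv2.INTER_CUBIC)]))
cv2.imwrite('pics/z9.png',cv2.resize(d['color'][255:300,205:265,::-1],(800,600),interpolation=cv2.INTER_CUBIC))
E
```

```text
(no output)
```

View pics/z8.png

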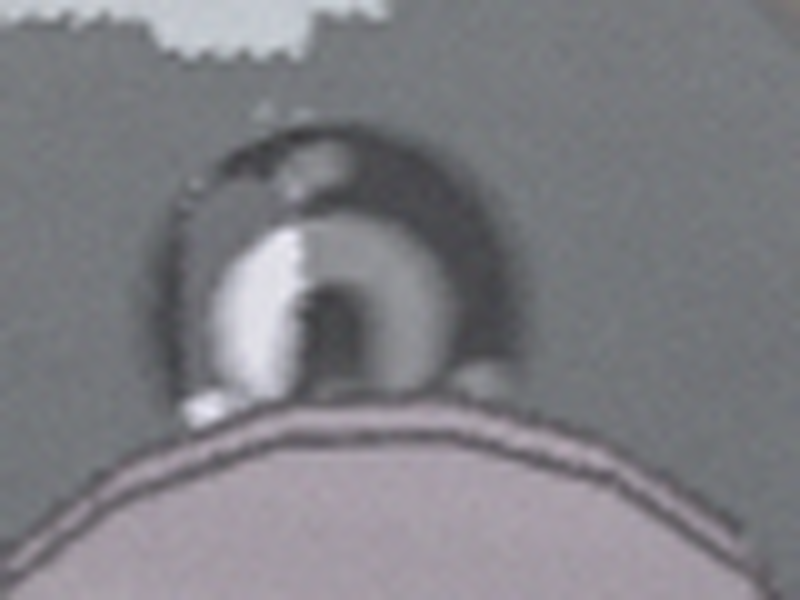

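View pics/z9.png

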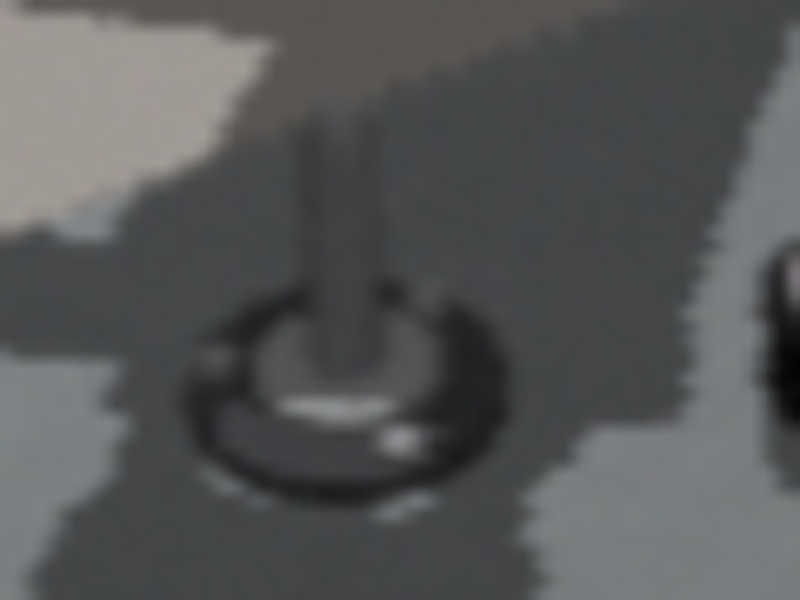

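I'll shift a bit so the wrist camera sees the whole spindle.

Request:
play_rows:
  series:
    - [[1,0.03,-0.015,0,0],[1,0.04,-0.02,0,0],[1,0.04,-0.02,0,0],[1,0.04,-0.02,0,0]]

```text
t: 8.95
tool_pos: [0.5177, -0.2172, 0.2102]
orientation: [-0.723, -3.056, -0.001]
force: [-0.4, -0.2, -1.3]
opening: 0.0302
```

```bash
python3 - <<'E'
from h import *
c=grab('wrist','w6');st=sensors.read_state(); print(st['tool_pos'],st['orientation'])
print(proj(c,[[.478,-.21,.026],[.478,-.21,.071]]))
cv2.imwrite('pics/z10.png',cv2.resize(c['color'][70:190,190:350,::-1],(800,600),interpolation=cv2.INTER_CUBIC))
E
```

```text
[ 0.51761043 -0.21720359  0.21042751] [-7.23218365e-01 -3.05645909e+00 -4.83936695e-04]
[[250.24332107 138.19126446]
 [249.02202414 142.08748111]]
```

View pics/z10.png

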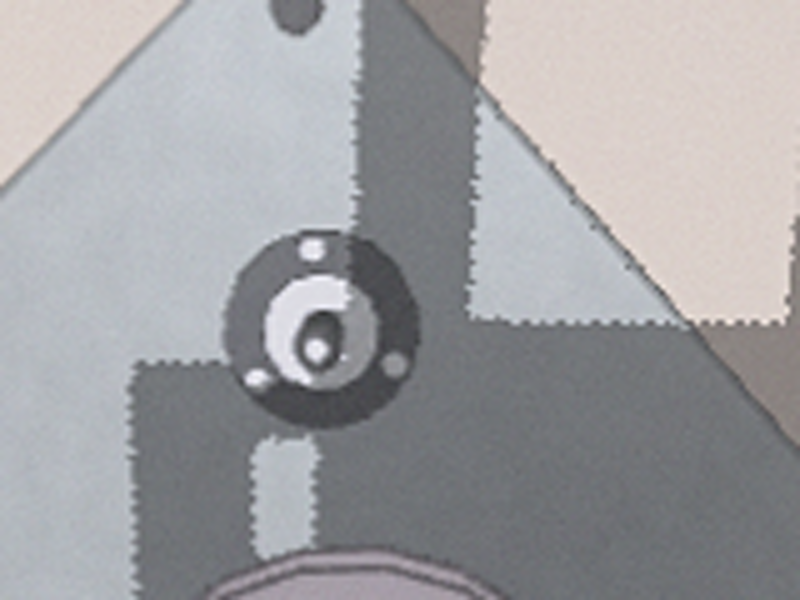

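```bash
python3 - <<'E'
from h import *
c=load('w6');d=load('side0')
print('tip',tri([(c,(252.8,139.0)),(d,(230.1,263.8))]))
print('seat',tri([(c,(253.8,135.8)),(d,(230.5,281.9))]))
print(onplane(c,[(252.8,139.0)],.071),onplane(c,[(253.8,135.8)],.026),onplane(c,[(253.8,135.6)],.022))
print(onplane(d,[(230.1,263.8)],.071),onplane(d,[(230.5,281.9)],.026))
# held pulley in wrist
print(bydepth(c,[(261,232),(261,266),(240,210),(261,205)]))
cv2.imwrite('pics/z11.png',cv2.resize(c['color'][170:290,180:340,::-1],(800,600),interpolation=cv2.INTER_CUBIC))
E
```

```text
tip (array([ 0.47725038, -0.2051099 ,  0.06853231]), [0.0001665242831183526, 0.00016652428311856278])
seat (array([ 0.47708186, -0.20485354,  0.02567262]), [0.00032432896347293563, 0.00032432896347288804])
[[ 0.47690175 -0.2049354   0.071     ]] [[ 0.47738202 -0.20488172  0.026     ]] [[ 0.47743413 -0.20498744  0.022     ]]
[[ 0.47673606 -0.20855921  0.071     ]] [[ 0.47667339 -0.20525638  0.026     ]]
[[ 0.5071744  -0.21137771  0.25379202]
 [ 0.52491948 -0.2202511   0.25288049]
 [ 0.49866637 -0.22078427  0.22847499]
 [ 0.50157622 -0.20843372  0.22803245]]
```

View pics/z11.png

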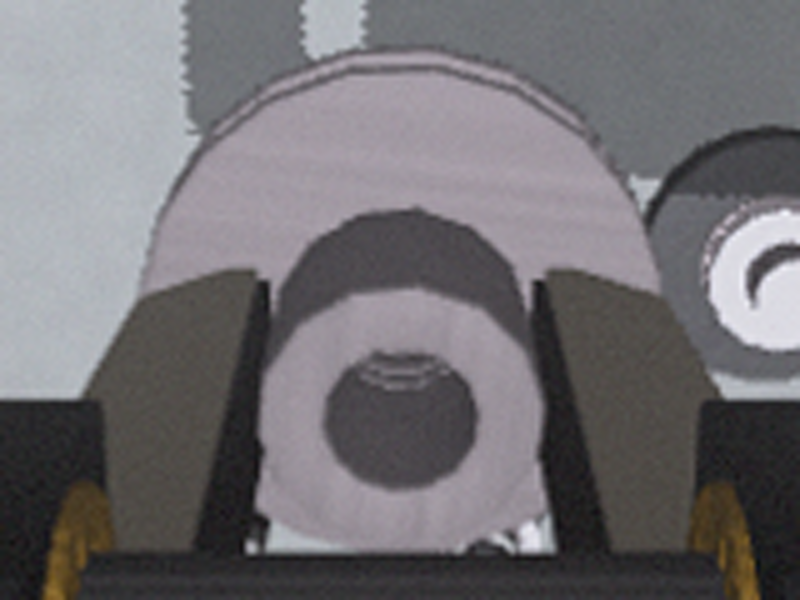

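```bash
python3 - <<'E'
from h import *
c=load('w6')
print(onplane(c,[(259.8,253.6)],.2535))
f=lambda x,y:(180+x/5-.4,170+y/5-.4)
# hub outer circle at top, cols 258..545 ; rim top circle fit
print(onplane(c,[f(258,410),f(545,410)],.2535).mean(0))
uv=[f(153,255),f(200,163),f(262,107),f(345,72),f(435,72),f(525,97),f(590,145),f(650,230)]
P=onplane(c,uv,.2283)[:,:2]; A=np.c_[2*P,np.ones(len(P))]; s=np.linalg.lstsq(A,(P**2).sum(1),rcond=None)[0]; print('rim',s[:2],np.sqrt(s[2]+s[:2]@s[:2]))
E
```

```text
[[ 0.51787479 -0.21743213  0.2535    ]]
[ 0.51688271 -0.21687381  0.2535    ]
rim [ 0.51740897 -0.21676266] 0.031038351065477823
```

Pulley axis is at the tool xy to within 0.5 mm. The spindle is at (0.4772, -0.2050), seat z 0.0257. I'll move over it and go down to just above the tip.

Request:
play_rows:
  series:
    - [[1,-0.025,0.007,0,0],[1,-0.04,0.012,0,0],[1,-0.04,0.012,-0.03,0],[1,-0.04,0.012,-0.07,0],[1,-0.04,0.012,-0.1,0],[1,-0.04,0.012,-0.125,0],[1,-0.04,0.012,-0.132,0],[1,-0.04,0.012,-0.132,0]]

```text
t: 9.8
tool_pos: [0.4769, -0.2052, 0.078]
orientation: [-0.723, -3.055, -0.001]
force: [0.1, 0.4, -2.2]
opening: 0.0301
```

```bash
python3 - <<'E'
from h import *
c=grab('wrist','w7');d=grab('side','d7');st=sensors.read_state(); print(st['tool_pos'],st['force'],st['opening'])
cv2.imwrite('pics/z12.png',np.hstack([cv2.resize(d['color'][225:300,180:280,::-1],(400,300),interpolation=cv2.INTER_CUBIC),cv2.resize(c['color'][170:290,180:340,::-1],(400,300),interpolation=cv2.INTER_CUBIC)]))
t=st['tool_pos']; print(proj(d,[[t[0],t[1],t[2]+.0035]]),proj(d,[[.4772,-.205,.071]]))
E
```

```text
[ 0.47877636 -0.20632278  0.0803799 ] [ 0.40100069  0.88184571 -1.90245903] 0.029919933303714653
[[230.65956207 257.32213372]] [[229.93021921 262.71456676]]
```

View pics/z12.png

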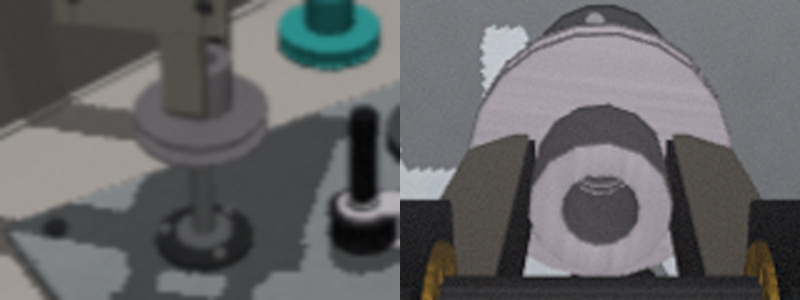

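The side view shows the pulley centred on the spindle to within about 1 mm. Lowering gently.

Request:
play_rows:
  series:
    - [[1,0,0,-0.008,0],[1,0,0,-0.014,0],[1,0,0,-0.02,0],[1,0,0,-0.025,0],[1,0,0,-0.03,0],[1,0,0,-0.03,0]]

```text
t: 10.5
tool_pos: [0.4773, -0.2057, 0.0476]
orientation: [-0.723, -3.056, -0.001]
force: [0.1, 0.1, -1.6]
opening: 0.0302
```

Request:
play_rows:
  series:
    - [[1,0,0,-0.006,0],[1,0,0,-0.012,0],[1,0,0,-0.018,0],[1,0,0,-0.022,0],[1,0,0,-0.024,0],[1,0,0,-0.025,0]]

```text
t: 11.1
tool_pos: [0.4778, -0.2059, 0.0234]
orientation: [-0.723, -3.057, -0.0]
force: [-0.4, -0.1, -2.3]
opening: 0.03
```

```bash
python3 - <<'E'
from h import *
c=grab('wrist','w8');d=grab('side','d8');st=sensors.read_state(); print(st['tool_pos'],st['force'],st['opening'])
cv2.imwrite('pics/z13.png',np.hstack([cv2.resize(d['color'][225:300,180:280,::-1],(400,300),interpolation=cv2.INTER_CUBIC),cv2.resize(c['color'][170:290,180:340,::-1],(400,300),interpolation=cv2.INTER_CUBIC)]))
E
```

```text
[ 0.47793233 -0.20600869  0.02364647] [-0.21010837 -0.03188282 -2.16010652] 0.030565738683603134
```

View pics/z13.png

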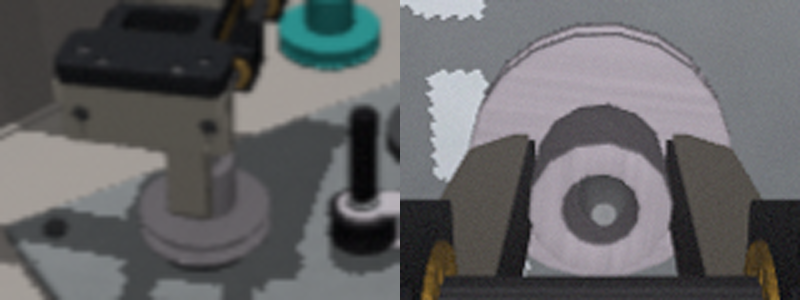

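The spindle is visible in the bore. Pressing down in 1 mm steps until contact.

Request:
play_rows:
  series:
    - [[1,0,0,-0.001,0],[1,0,0,-0.002,0],[1,0,0,-0.003,0],[1,0,0,-0.003,0]]

```text
t: 11.6
tool_pos: [0.4782, -0.2062, 0.0214]
orientation: [0.723, 3.057, -0.0]
force: [-1.3, 1.3, 4.1]
opening: 0.0302
```

Request:
play_rows:
  series:
    - [[1,0,0,-0.001,0],[1,0,0,-0.002,0],[1,0,0,-0.002,0]]

```text
t: 11.9
tool_pos: [0.4788, -0.2064, 0.0214]
orientation: [0.723, 3.056, -0.001]
force: [-8.9, 5.2, 21.8]
opening: 0.0303
```

Firm contact at tool z 0.0214, as predicted. Releasing.

Request:
play_rows:
  series:
    - [[1,0,0,0.002,0],[-0.3,0,0,0.002,0],[-0.3,0,0,0.002,0],[-0.3,0,0,0.002,0],[-0.3,0,0,0.002,0],[-0.3,0,0,0.002,0],[-0.3,0,0,0.002,0]]

```text
t: 12.6
tool_pos: [0.4779, -0.206, 0.0206]
orientation: [-0.723, -3.057, -0.0]
force: [-0.6, 0.2, -0.3]
opening: 0.0603
```

Request:
play_rows:
  series:
    - [[-0.3,0,0,0.01,0],[-0.3,0,0,0.03,0],[-0.3,0,0,0.06,0],[-0.3,0,0,0.1,0],[-0.3,0,0,0.12,0],[-0.3,0,0,0.12,0]]

```text
t: 13.2
tool_pos: [0.4805, -0.2074, 0.1458]
orientation: [0.722, 3.05, -0.003]
force: [-0.0, 0.7, 0.1]
opening: 0.0605
```

```bash
python3 - <<'E'
from h import *
c=grab('wrist','w9');d=grab('side','d9');st=sensors.read_state(); print(st['tool_pos'],st['force'],st['opening'],st['t'])
cv2.imwrite('pics/z14.png',np.hstack([cv2.resize(d['color'][225:300,180:280,::-1],(400,300),interpolation=cv2.INTER_CUBIC),cv2.resize(c['color'],(400,300))[:,:,::-1]]))
P=bydepth(d,[(x,y) for y in (262,266,270,274,278,282) for x in (222,231,240)]); print(P.round(3))
E
```

```text
[ 0.47819429 -0.2061363   0.14110605] [ 0.26408151  0.00340213 -0.61205523] 0.06096277598167942 13.3
[[ 0.48  -0.103  0.004]
 [ 0.48  -0.2    0.069]
 [ 0.512 -0.139  0.022]
 [ 0.473 -0.141  0.02 ]
 [ 0.478 -0.209  0.066]
 [ 0.509 -0.149  0.019]
 [ 0.465 -0.183  0.041]
 [ 0.475 -0.222  0.066]
 [ 0.499 -0.194  0.042]
 [ 0.462 -0.196  0.041]
 [ 0.475 -0.222  0.057]
 [ 0.496 -0.208  0.043]
 [ 0.46  -0.208  0.041]
 [ 0.475 -0.222  0.048]
 [ 0.493 -0.22   0.043]
 [ 0.457 -0.22   0.041]
 [ 0.474 -0.225  0.041]
 [ 0.49  -0.23   0.041]]
```

View pics/z14.png

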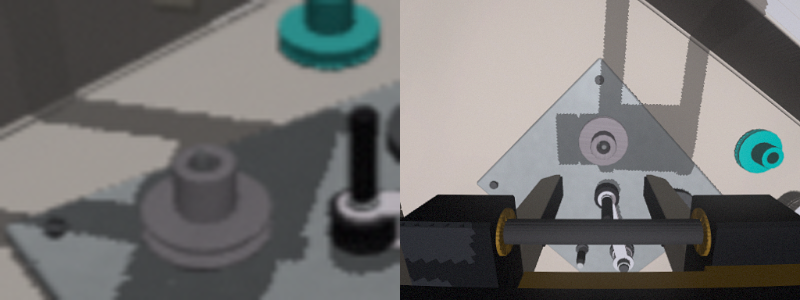

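View pics/w9.png

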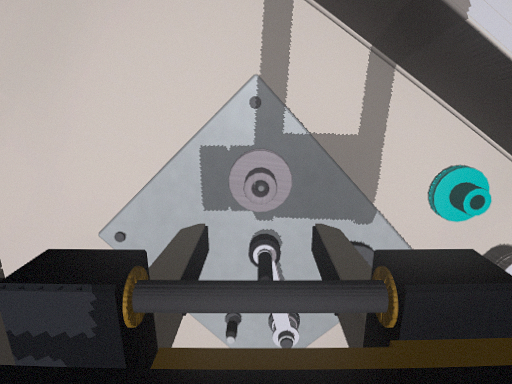

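The pulley sits fully down: rim top about 0.041, hub top about 0.066, level, released. Next I'll locate the handle, which is the black pin at about (265,255) in the wrist view and (270,262) in the side view.

```bash
python3 - <<'E'
from h import *
c=load('w9');d=load('d9')
cv2.imwrite('pics/z15.png',np.hstack([cv2.resize(c['color'][220:295,215:315,::-1],(400,300),interpolation=cv2.INTER_CUBIC),cv2.resize(d['color'][240:300,255:335,::-1],(400,300),interpolation=cv2.INTER_CUBIC)]))
print(onplane(d,[(270.6,251.5)],.100))
print(bydepth(d,[(270,256),(270,262),(270,268)]),bydepth(c,[(264,254),(264,262),(264,270),(265,278)]))
E
```

```text
[[ 0.54966529 -0.232127    0.1       ]]
[[ 0.54491873 -0.24333478  0.09817843]
 [ 0.5459208  -0.24064949  0.08290386]
 [ 0.54505803 -0.24367131  0.07161696]] [[ 0.54284394 -0.23396427  0.05694419]
 [ 0.54202165 -0.23382997  0.07476411]
 [ 0.54220568 -0.23413898  0.08892947]
 [ 0.54388211 -0.23417272  0.09981105]]
```

View pics/z15.png

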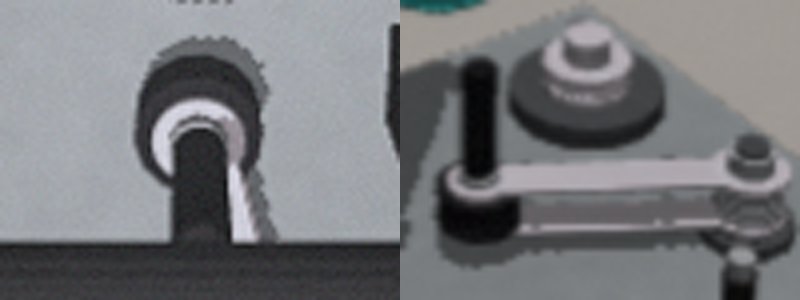

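```bash
python3 - <<'E'
from h import *
c=load('w9');d=load('d9')
cv2.imwrite('pics/z16.png',cv2.resize(c['color'][300:350,220:310,::-1],(720,400),interpolation=cv2.INTER_CUBIC))
print('pivot side',onplane(d,[(325.1,268.0)],.060),bydepth(d,[(325,268),(325,270)]))
print('pivot wrist',onplane(c,[(287,338)],.060),bydepth(c,[(287,338),(287,335)]))
print('stop',bydepth(c,[(231,338),(231,340)]),bydepth(d,[(323,290),(323,292)]))
E
```

```text
pivot side [[ 0.65108832 -0.25852154  0.06      ]] [[ 0.65021729 -0.25978284  0.06105124]
 [ 0.64699455 -0.26662323  0.06184792]]
pivot wrist [[ 0.64275175 -0.25580648  0.06      ]] [[ 0.64624155 -0.257051    0.05580753]
 [ 0.64315942 -0.2555447   0.05513697]]
stop [[ 0.61925572 -0.31248072  0.05494577]
 [ 0.62118344 -0.31345633  0.05555122]] [[ 0.62080099 -0.31552481  0.05825206]
 [ 0.61869482 -0.32019118  0.05792349]]
```

View pics/z16.png

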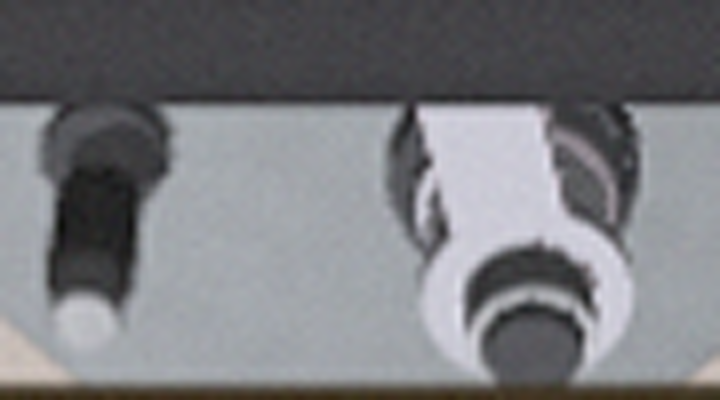

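Pivot at (0.651, -0.259), handle at (0.548, -0.237). The radius is 0.105, as specified. Moving over the pin and down.

Request:
play_rows:
  series:
    - [[-0.3,0.035,-0.015,0,0],[-0.3,0.06,-0.027,0,0],[-0.3,0.07,-0.031,0,0],[-0.3,0.07,-0.031,-0.02,0],[-0.3,0.07,-0.031,-0.04,0],[-0.3,0.07,-0.031,-0.05,0],[-0.3,0.07,-0.031,-0.05,0]]

```text
t: 14.0
tool_pos: [0.5456, -0.2358, 0.0871]
orientation: [-0.722, -3.051, -0.002]
force: [0.0, 0.8, 0.1]
opening: 0.0602
```

```bash
python3 - <<'E'
from h import *
c=grab('wrist','w10');d=grab('side','d10');st=sensors.read_state(); print(st['tool_pos'],st['force'],st['opening'],st['t'])
cv2.imwrite('pics/z17.png',np.hstack([cv2.resize(c['color'],(400,300))[:,:,::-1],cv2.resize(d['color'][190:310,200:360,::-1],(400,300),interpolation=cv2.INTER_CUBIC)]))
E
```

```text
[ 0.54756135 -0.2368036   0.09038052] [0.37333287 0.55779346 0.01817227] 0.060617493965252754 14.1
```

View pics/z17.png

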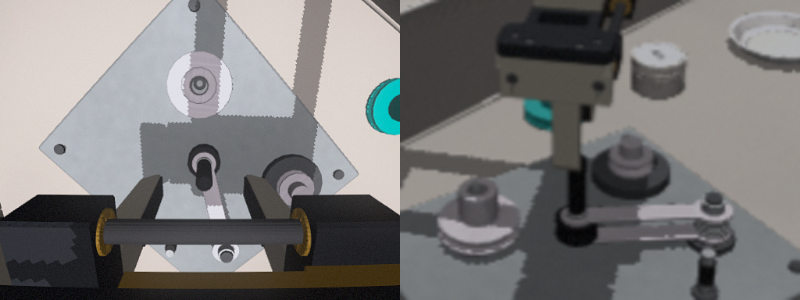

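The pin is centred between the open fingers: (260,241) in the wrist view, with the fingers at about 207 and 313. Lowering and closing.

Request:
play_rows:
  series:
    - [[-0.3,0,0,-0.02,0],[-0.3,0,0,-0.04,0],[-0.3,0,0,-0.05,0],[-0.3,0,0,-0.054,0],[1,0,0,-0.054,0],[1,0,0,-0.054,0],[1,0,0,-0.054,0],[1,0,0,-0.054,0]]
  force: 40

```text
t: 14.9
tool_pos: [0.5485, -0.2373, 0.0376]
orientation: [0.723, 3.056, -0.001]
force: [0.3, -1.3, -0.3]
opening: 0.033
```

Request:
play_rows:
  series:
    - [[1,0,0,0,0],[1,0,0,0,0],[1,0,0,0,0],[1,0,0,0,0]]

```text
t: 15.3
tool_pos: [0.5482, -0.2369, 0.0369]
orientation: [0.724, 3.057, 0.0]
force: [2.2, 1.3, 0.5]
opening: 0.013
```

```bash
python3 - <<'E'
from h import *
c=grab('wrist','w11');d=grab('side','d11');st=sensors.read_state(); print(st['tool_pos'],st['force'],st['opening'],st['t'],st['q'])
cv2.imwrite('pics/z18.png',np.hstack([cv2.resize(c['color'],(400,300))[:,:,::-1],cv2.resize(d['color'][190:310,200:360,::-1],(400,300),interpolation=cv2.INTER_CUBIC)]))
x,y,_=st['tool_pos'];p=np.array([.651,-.259]);r=np.array([x,y])-p;print(np.hypot(*r),np.degrees(np.arctan2(r[1],r[0])))
a0=np.arctan2(r[1],r[0])
for a in np.arange(.15,1.15,.1): 
    q=p+np.hypot(*r)*np.array([np.cos(a0+a),np.sin(a0+a)]); print(round(a,2),(q-[x,y]).round(4))
E
```

```text
[ 0.54819247 -0.23686768  0.03687709] [0.28680841 1.6611745  1.39179332] 0.013349406481984754 15.4 [-4.93927840e-01  2.49131821e-01  1.65061041e+00  3.54377812e-04
  1.24152194e+00 -1.60012291e+00]
0.10516286203811372 167.85083120332644
0.15 [-0.0022 -0.0156]
0.25 [-0.0023 -0.0261]
0.35 [-0.0014 -0.0366]
0.45 [ 0.0006 -0.0469]
0.55 [ 0.0036 -0.057 ]
0.65 [ 0.0076 -0.0667]
0.75 [ 0.0125 -0.076 ]
0.85 [ 0.0183 -0.0848]
0.95 [ 0.025  -0.0929]
1.05 [ 0.0325 -0.1003]
```

View pics/z18.png

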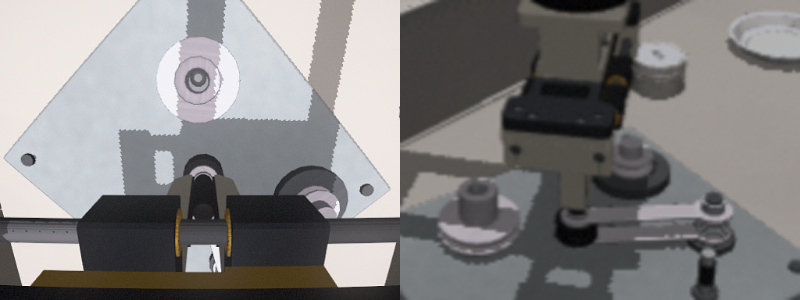

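Pin gripped (13 mm). Swinging along the arc with the tool turning.

Request:
play_rows:
  series:
    - [[1,-0.001,-0.006,0,0.05],[1,-0.002,-0.016,0,0.12],[1,-0.002,-0.026,0,0.2],[1,-0.001,-0.037,0,0.28],[1,0.001,-0.047,0,0.36],[1,0.004,-0.057,0,0.44],[1,0.008,-0.067,0,0.52],[1,0.008,-0.067,0,0.52]]

```text
t: 16.2
tool_pos: [0.5556, -0.3041, 0.0369]
orientation: [0.091, -3.139, -0.002]
force: [-4.3, 5.2, 7.9]
opening: 0.0134
```

```bash
cat > a.py <<'E'
from h import *
import sys
st=sensors.read_state(); print(st['tool_pos'],st['force'],st['opening'],st['t'],st['q'][5])
x,y,_=st['tool_pos'];p=np.array([.651,-.259]);r=np.array([x,y])-p;a=np.arctan2(r[1],r[0])%(2*np.pi)
print(np.hypot(*r),a-np.radians(167.85),'tangential F',st['force'][:2]@[-np.sin(a),np.cos(a)],'radial',st['force'][:2]@[np.cos(a),np.sin(a)])
E
python3 a.py
```

```text
[ 0.5556174  -0.304059    0.03690219] [-4.25877281  5.15570456  7.87885258] 0.013422284930747777 16.2 -2.2108351302624665
0.10549006670272304 0.6533845314933733 tangential F -6.480805014729931 radial 1.6485149886804689
```

Request:
play_rows:
  series:
    - [[1,0.003,-0.005,0,0.05],[1,0.007,-0.012,0,0.12],[1,0.011,-0.018,0,0.19],[1,0.016,-0.024,0,0.26],[1,0.019,-0.028,0,0.28],[1,0.021,-0.03,0,0.28],[1,0.021,-0.03,0,0.28]]

```text
t: 16.9
tool_pos: [0.5763, -0.3334, 0.0369]
orientation: [0.524, -3.096, -0.003]
force: [-5.9, 4.8, 7.3]
opening: 0.0134
```

```bash
python3 a.py
```

```text
[ 0.57627949 -0.33341262  0.03688493] [-5.93579915  4.80339722  7.29763917] 0.013352554034104144 16.9 -2.5079409751408384
0.10545327420419422 0.9953911163698015 tangential F -7.592089249448958 radial 0.8164050740177019
```

Angle is about 0.995. Now small steps to the stop, along (0.0071, -0.0071) per 0.095 rad.

Request:
play_rows:
  series:
    - [[1,0.002,-0.002,0,0],[1,0.004,-0.0035,0,0],[1,0.004,-0.0035,0,0]]

```text
t: 17.2
tool_pos: [0.5801, -0.3368, 0.0369]
orientation: [0.524, -3.096, -0.003]
force: [-6.2, 6.0, 7.5]
opening: 0.0134
```

```bash
python3 a.py
```

```text
[ 0.5800528  -0.33680989  0.0368657 ] [-6.23330218  5.95771445  7.47147113] 0.01339804203766863 17.2 -2.5088347054130877
0.10529902582955418 1.0435565300342584 tangential F -8.620172270555686 radial -0.20260193327645326
```

Request:
play_rows:
  series:
    - [[1,0.001,-0.001,0,0],[1,0.002,-0.002,0,0],[1,0.002,-0.002,0,0]]

```text
t: 17.5
tool_pos: [0.5805, -0.3373, 0.0368]
orientation: [0.524, -3.093, -0.008]
force: [-14.6, 11.4, 14.3]
opening: 0.0133
```

```bash
python3 a.py
```

```text
[ 0.58054229 -0.33732361  0.03680889] [-14.64490942  11.36403697  14.30981834] 0.013319443800683629 17.5 -2.509633178172567
0.1053512075886733 1.0502753383010561 tangential F -18.48793431584629 radial 1.34573136656023
```

The tool stalled at 1.050 rad and the tangential force jumped from 8.6 to 18.5 N, so the arm is on its stop. I'll hold for a moment and look.

Request:
play_rows:
  series:
    - [[1,0,0,0,0],[1,0,0,0,0],[1,0,0,0,0],[1,0,0,0,0],[1,0,0,0,0]]

```text
t: 18.0
tool_pos: [0.5806, -0.3373, 0.0368]
orientation: [0.524, -3.093, -0.008]
force: [-14.4, 12.1, 14.0]
opening: 0.0132
```

```bash
python3 a.py; python3 - <<'E'
from h import *
c=grab('wrist','w12');d=grab('side','d12');s=grab('scene','s12')
cv2.imwrite('pics/z19.png',np.hstack([cv2.resize(c['color'],(400,300))[:,:,::-1],cv2.resize(d['color'][200:320,200:360,::-1],(400,300),interpolation=cv2.INTER_CUBIC)]))
P=bydepth(d,[(222,278),(240,278),(228,264),(231,282)]); print(P.round(3))
E
```

```text
[ 0.58056326 -0.33728841  0.03682904] [-14.37549257  12.12884826  14.0266753 ] 0.013242277491693826 18.0 -2.5096392245900883
0.1053110134545445 1.0501998096467795 tangential F -18.79908782284722 radial 0.5983674565793815
[[ 0.46  -0.207  0.041]
 [ 0.493 -0.218  0.041]
 [ 0.473 -0.208  0.071]
 [ 0.474 -0.225  0.041]]
```

View pics/z19.png

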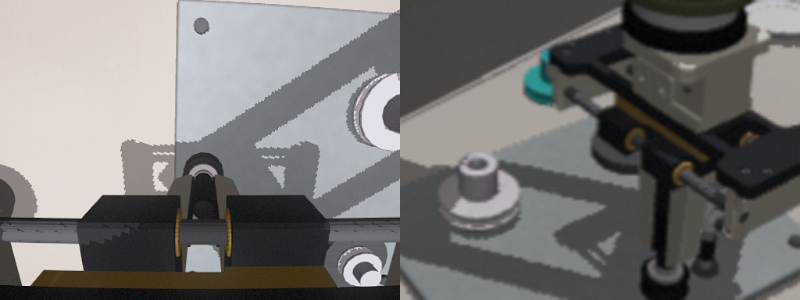

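View pics/d12.png

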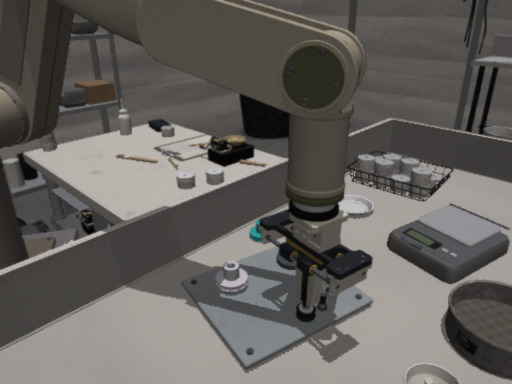

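The side view shows the pulley seated on the spindle at (231,277), the gripper holding the pin at (307,300) with the arm swung out, and the bench tins unmoved. The force is steady, so I'm handing in.

```bash
python3 -c "
from h import *
robot.close_job()"
```

```text
the job is handed in; nothing more can be done
```

The pulley is fully down on the bare spindle, hub up and released, and I handed the job in while holding the tensioner arm against its stop. This took about 18 s of the 58 s allowed.

**Last checks**
- **Pulley:** it met the seat at the expected height, with a push of about 22 N. After I let go, the rim top measured 0.041 m and the hub top about 0.066 m, which fits a fully seated, level pulley.
- **Tensioner arm:** it stalled at 1.050 rad by my geometry. The force along the swing jumped from 8.6 to about 18.5 N at the stop and stayed steady for 0.5 s. The grip on the pin is steady, with an opening of 13 mm.
- **Tins:** the two on the bench look unmoved in the last side view. The gripper hid the one beyond the deck in that view, but the arm never went near it.

**What disagreed or failed**
- **Fingertip position:** the tips measured about 23 mm behind the reported TCP, but `robot.tip_reach` says 14 mm ahead of it. My first grasp therefore closed on air above the hub without touching anything. I used the measured offset from then on.
- **Upward force:** at the end there was an unexplained upward wrist force of about 14 N, well under the limit.

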